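# Stamp the maker's mark into a brass nameplate

### The arm

A 6-joint arm with a two-finger parallel gripper is mounted at the origin on the work surface; the furniture and walls round the work are solid. World frame = base frame: x ahead of the robot, y to its left, z up, the work surface at z = 0. Lengths are in m, angles in rad, forces in N, time in s.
With the tool pointing down it reaches from about 0.35 to 0.85 m from the base axis. Payload 8.1 kg.
Tool frame: the origin (TCP) lies at the very end of the fingers, on their centre line; the grasp point (between the pads) lies 19 mm behind it; z points along the fingers, y is the line along which they close (so a half turn about z gives the same grasp; the last joint's range is limited). The gripper opens to 93 mm and grips with 3 to 60 N. Pads are 15 mm wide; open, the fingers measure 128 mm over their backs; the gripper's body (75 mm by 188 mm) begins 65 mm behind the grasp point.
Start: joints at [-1.237, 0.13, 1.488, -0, 1.523, -0.085], TCP at [0.244, -0.548, 0.219] pointing down, gripper open.
Joint ranges: [-2.96, 2.96], [-0.89, 2.26], [0.02, 2.5], [-1.34, 4.48], [0, 2.73], [-2.66, 2.66]. Speed limits (rad/s): [2.39, 2.39, 2.79, 3.14, 3.14, 3.14].

### API

Orientations are given as a rotation vector (axis times angle).
In Python, from plant import robot, imaging gives the robot as it stands.
- The arm moves only by the tool jog_arm, never from a script. Its argument "rows" is a list of rows, each a list of 2 entries, a list of its own where there are three numbers: the shift along the tool's x, y, z each as a share of 0.2 m, from -1 to 1, then the turn, a rotation vector about the tool's x, y, z each as a share of pi/2 rad, from -1 to 1. A call has 1 to 5 rows; each row is the pose to reach, as a shift and turn from the pose commanded when the call began, along the tool's axes at that moment; what a row does not reach only later rows make up. A row lasts 1/10 s, in which the tool goes at most 50 mm and 8.59 degrees, less where a joint would pass 70% of its speed; a pose out of reach is approached as far as the arm can. A call with a number of a shift or a turn outside -1 to 1 is refused whole. A call with a gripper value outside its range is refused whole. "hand" is the closure, from -1 (fully open) to 1 (shut), set as the call begins (left out, the last holds). The fingers move at their own pace and stop on an object; "squeeze" is the grip in N (left out, the last holds). Time passes only in rows, so rows that repeat a pose let the fingers close. It gives the time, the measured TCP pose, the force, the opening and the grip force at its end, in the units of the state.
- robot.read_state(): the state, without advancing time (a new reading comes with each control period).
- imaging.read_camera(name): name is "side" or "top" or "wrist"; returns a dict with "frame" (420x560x3 uint8, red, green, blue), "vertical_fov" (degrees; the focal length in pixels is half the picture's height over the tangent of half this angle, whatever the lens; pixels are square), "cx", "cy" (the principal point, pixels), "R" (3x3) and "t" (3): a world point X has camera coordinates R X + t. Camera axes: x right, y down, z forward; pixel columns grow to the right and rows downward; lengths in m; the calibration is good to about 2 mm. The wrist camera is an equidistant fisheye: a pixel r from the principal point sees the ray r / f radians off the axis. A picture is of the moment at which its call begins. There is no depth.
- robot.close_job(): hands the job in; it is judged then, once.
The state is a dict: "t": time; "q": joint angles; "dq": joint speeds; "joint_torque": joint torques, N m; "tool_pos": TCP position; "orientation": TCP orientation; "force": force on the tool from outside, world axes, zero at the start; "wrist_torque": the same for the moment, N m; "opening": finger opening in m; "gripper_force": force on a finger pad.
Only numpy, scipy, OpenCV 4.12 (cv2) and the standard library are available. Lean on these libraries where they do the work, as an engineer would, in place of code of your own. Each camera call takes 0.05 s, during which the arm holds its last target. There are 200 camera calls.

### The job

Put the maker's mark on the brass nameplate: slide the plate flat along the bed of the stamping stand, end first through the slot, until it is fully home against the stop under the punch. Then take the mallet and knock the sprung punch down onto the plate with a brisk blow of the mallet's face, never with the gripper itself. Set the mallet down on the desk clear of the stand, and leave the plate home in the slot and the rinse glass and the small figure undisturbed.

Things in the scene. Friction and masses are not known exactly. Their poses are not given: they have to be found in the camera images.
- stand: Grey cast C-frame stamping stand, fixed to the desk, foot 156 x 96 mm. Origin: on the desk under the punch axis; x from the open front (nearest the robot) to the column at the back, z up. Steel bed 66 mm wide, top at z = 24 mm, from x = -78 to +28. The stop's face is at x = +22 mm. The arm above (z = 75 to 103 mm) reaches forward to x = -23 mm.
- slot_mouth (a point): Mid-width point on the bed at the front of the slot: stand x = -28 mm, z = 24 mm; axes as the stand's. From here the slot runs 50 mm in +x to the stop: 44 mm wide, 11 mm high, the bed its floor. Two keepers (top at z = 41 mm) cover its edges, the middle 26 mm is open above. Ears and lips flare the mouth out to 14 mm in front.
- punch: Upright steel punch in the stand's arm, held up by a coil spring (3 N at rest, 8 N at the plate). Origin: centre of the top of its round head, 33 mm across, 142 mm above the desk at rest, the stand's highest part. It slides straight down: its tip meets a plate in the slot after 16 mm, without a plate it stops at 19 mm. It springs back when let go.
- nameplate: Flat brass bar 140 x 40 x 8 mm, 0.18 kg, both ends alike, loose on the desk. Origin: centre of its underside; x along its length. Fully home its centre is 48 mm in front of the punch axis and 90 mm of it stands out of the slot at the front.
- mallet: Mallet, 0.3 kg, standing on one face: round upright head 76 mm tall, white nylon faces 44 mm across; level wooden handle. Origin: centre of the face it stands on, z up the head. Handle along -x, axis 38 mm above the origin, 20 mm wide, 26 mm high, from x = -28 mm to the butt (23 mm wide) at x = -132 to -158 mm. Balance point about 10 mm from the head's axis on the handle side.
- rinse_cup: Glass tumbler of grey rinse water, 64 mm across, 85 mm tall, behind the work. Origin: centre of its underside. To be left alone.
- miniature: Small grey figure on a round base, 34 mm tall, 32 mm across, standing alone on the desk behind the work. Origin: centre of its underside. To be left alone.
Not all that is in view belongs to the job. Of the things that look like the nameplate, take the one that is nearest to the robot's base at the start.

How it is judged:
By the outcome, as a careful person would: the job done as asked, in the order asked, and still so for the second after the job is handed in, with the robot touching nothing.
It also fails if it takes over 54 s, if anything falls off the work surface, if the arm or the gripper's body presses on something with over 40 N, if the wrist force passes 120 N, or if a joint passes its speed limit or range.

## Working session

There is one attempt and no reset: what is moved stays moved. The work goes in short steps, Python scripts to look and compute and a tool call to move; the robot and the scene stay as the last step left them, time stands still between calls to the robot, and variables do not carry over. Pictures are saved under pics/ and viewed, at most 10 in all, crops included, and the job is handed in when it is done.

Besides the shell and the picture viewer there is one more tool, called after "Call:" as a command line: name --argument value ..., lists and objects as JSON in quotes. jog_arm: Moves the arm, as the interface text tells. Its arguments: {"type":"object","properties":{"rows":{"type":"array"},"hand":{"type":"number"},"squeeze":{"type":"number"}},"required":["rows"]}

```bash
ls; mkdir -p pics; python3 - <<'E'
from plant import robot, imaging
import cv2,numpy as np,pickle
print(robot.read_state())
d={}
for n in("side","top","wrist"):
    c=imaging.read_camera(n);d[n]=c
    cv2.imwrite(f"pics/{n}0.png",c["frame"][:,:,::-1]); print(n,c["vertical_fov"],c["cx"],c["cy"],c["R"],c["t"])
pickle.dump(d,open("c0.pkl","wb"))
E
```

```text
pics
{'t': 0.0, 'q': array([-1.23739667e+00,  1.31125069e-01,  1.48928390e+00,  1.93854017e-05,
        1.52299650e+00, -8.54473690e-02]), 'dq': array([ 0.00038263,  0.0010385 ,  0.0009299 , -0.0003316 , -0.00067963,
        0.00096172]), 'joint_torque': array([-1.16387178e-03, -5.59848368e+01, -4.91754198e+01,  7.70422281e-02,
        3.57594341e-02, -1.64083012e-04]), 'tool_pos': array([ 0.24383865, -0.54759479,  0.21760647]), 'orientation': array([-3.07119012e+00, -6.52748744e-01,  3.21760450e-04]), 'force': array([-0.35202577,  0.38133385, -0.87726098]), 'wrist_torque': array([ 0.03609635,  0.01479256, -0.03379159]), 'gripper_force': 0.0, 'opening': 0.092690154952496}
side 54.38134912560334 279.72822031468195 205.87866602963675 [[ 0.94751435 -0.3196545   0.00612776]
 [-0.20752933 -0.62950865 -0.74876595]
 [ 0.24320389  0.70819479 -0.66280616]] [-0.57236995 -0.02498633  1.21734416]
top 53.48302788886116 285.63725071947556 205.63776825670416 [[ 0.00631618 -0.99995609  0.0069229 ]
 [-0.99563304 -0.00693339 -0.0930955 ]
 [ 0.09313941 -0.00630466 -0.99563312]] [-0.36874426  0.49773997  1.07519267]
wrist 65.70646984690485 281.9203726214273 212.0649324438129 [[ 0.40618226 -0.91379075 -0.00155887]
 [-0.87665826 -0.39015701  0.28150986]
 [-0.25784931 -0.11297772 -0.95955707]] [-0.59905386 -0.03283581  0.39109955]
```

View pics/top0.png

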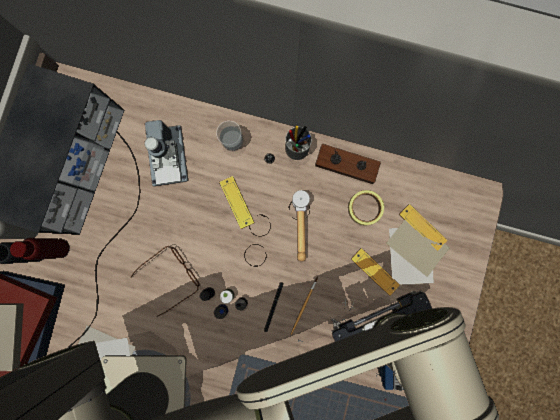

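View pics/side0.png

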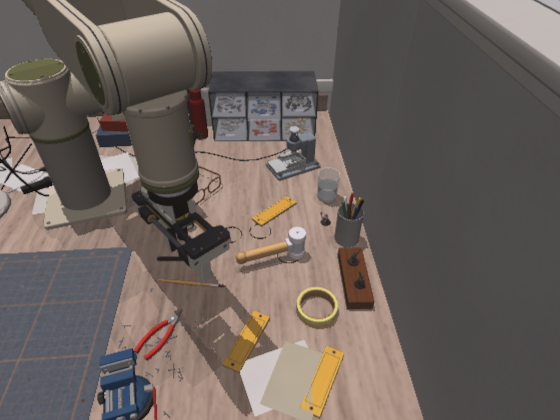

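```bash
cat > h.py <<'E'
import numpy as np,cv2,pickle
from scipy.spatial.transform import Rotation as Rot
def f(c): return c["frame"].shape[0]/2/np.tan(np.radians(c["vertical_fov"])/2)
def ray(c,uv,fish=False):
    p=(np.array(uv,float)-[c["cx"],c["cy"]])/f(c)
    if fish:
        r=np.linalg.norm(p)+1e-12; d=np.r_[p/r*np.sin(r),np.cos(r)]
    else: d=np.r_[p,1]
    R=np.array(c["R"]); return -R.T@c["t"], R.T@(d/np.linalg.norm(d))
def onz(c,uv,z,fish=False):
    o,d=ray(c,uv,fish); return o+d*(z-o[2])/d[2]
def tri(*rs):
    A=np.zeros((3,3));b=np.zeros(3)
    for o,d in rs:
        P=np.eye(3)-np.outer(d,d);A+=P;b+=P@o
    x=np.linalg.solve(A,b); return x,max(np.linalg.norm((np.eye(3)-np.outer(d,d))@(x-o)) for o,d in rs)
def proj(c,X,fish=False):
    x=np.array(c["R"])@X+c["t"]
    if fish:
        r=np.hypot(x[0],x[1]); return f(c)*np.arctan2(r,x[2])*x[:2]/(r+1e-12)+[c["cx"],c["cy"]]
    return f(c)*x[:2]/x[2]+[c["cx"],c["cy"]]
def blobs(c,lo,hi,amin=100):
    m=cv2.inRange(cv2.cvtColor(c["frame"],cv2.COLOR_RGB2HSV),np.array(lo),np.array(hi))
    cs,_=cv2.findContours(m,cv2.RETR_EXTERNAL,cv2.CHAIN_APPROX_NONE)
    return [k for k in cs if cv2.contourArea(k)>amin]
def delta(s,pos,R=None):
    "shift (share of .2) and turn (share of pi/2) in tool axes to world pos / rotation matrix"
    T=Rot.from_rotvec(s["orientation"]); sh=T.inv().apply(np.array(pos)-s["tool_pos"])/.2
    tr=np.zeros(3) if R is None else (T.inv()*Rot.from_matrix(R)).as_rotvec()/(np.pi/2)
    return sh.round(4),tr.round(4)
E
python3 - <<'E'
from h import *
d=pickle.load(open("c0.pkl","rb"))
for n in("top","side"):
    c=d[n]
    for k in blobs(c,(18,120,100),(35,255,255)):
        r=cv2.minAreaRect(k); b=cv2.boxPoints(r)
        w=np.array([onz(c,p,.008) for p in b])[:,:2]
        e=[np.linalg.norm(w[i]-w[i-1]) for i in(1,2)]
        M=onz(c,r[0],.008); print(n,np.round(r[0],1),M.round(3),np.round(e,3),"dist",np.linalg.norm(M[:2]).round(3))
a=cv2.resize(d["top"]["frame"][110:260,130:330],(800,600),interpolation=cv2.INTER_CUBIC)
cv2.imwrite("pics/topcrop.png",a[:,:,::-1])
E
```

```text
top [375.2 271.5] [ 0.329 -0.603  0.008] [0.04 0.14] dist 0.687
top [423. 227.] [ 0.447 -0.733  0.008] [0.04  0.139] dist 0.858
top [236.3 202.1] [ 0.51  -0.233  0.008] [0.04  0.139] dist 0.561
side [322.2 381. ] [ 0.443 -0.738  0.008] [0.142 0.041] dist 0.86
side [246.3 340.4] [ 0.325 -0.607  0.008] [0.144 0.043] dist 0.688
side [273.8 210. ] [ 0.507 -0.235  0.008] [0.154 0.048] dist 0.559
```

View pics/topcrop.png

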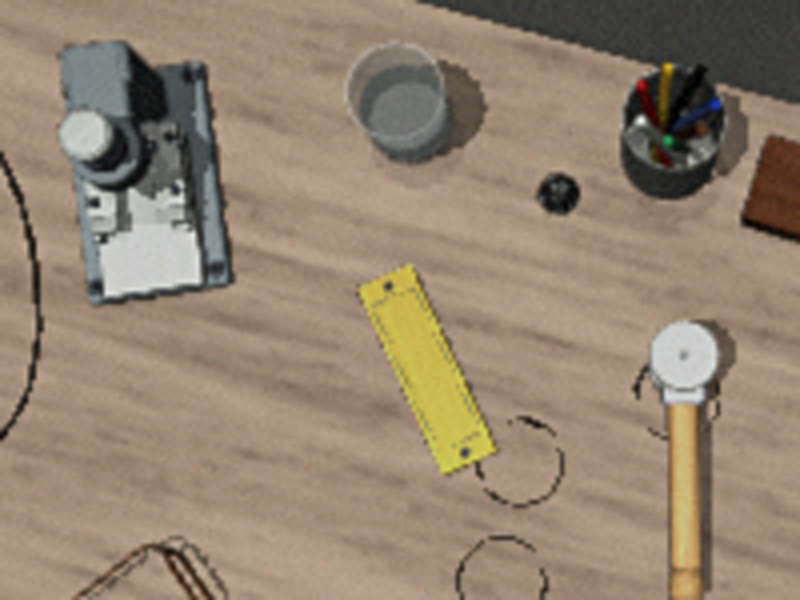

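Top view, yellow bars that could be the nameplate: A (236,202), B (375,271) and C (423,227, lying on paper), at 0.56, 0.69 and 0.86 m from the base. A is the nearest. The crop shows A as a brass bar measuring 140x40 mm. The mallet head is at (301,199), the stand around (165,155), the glass at (230,136) and the figure at (269,158).

Call:
jog_arm --rows '[[[0.83,-0.45,0],[0,0,0]],[[0.83,-0.45,0],[0,0,0]],[[0.83,-0.45,0],[0,0,0]],[[0.83,-0.45,0],[0,0,0]],[[0.83,-0.45,0],[0,0,0]]]' --hand -1

```text
t: 0.65
tool_pos: [0.3616, -0.3948, 0.2185]
orientation: [-3.07, -0.66, -0.002]
force: [-0.9, -0.2, 0.4]
opening: 0.093
gripper_force: 0.0
```

```bash
python3 - <<'E'
from h import *
from plant import robot, imaging
c=imaging.read_camera("wrist"); t=imaging.read_camera("top"); pickle.dump((c,t),open("c1.pkl","wb"))
print(robot.read_state()["tool_pos"]); print("cam",-np.array(c["R"]).T@c["t"])
cv2.imwrite("pics/w1.png",c["frame"][:,:,::-1])
E
```

```text
[ 0.35940946 -0.3979303   0.2185559 ]
cam [ 0.43278494 -0.36280097  0.38449475]
```

View pics/w1.png

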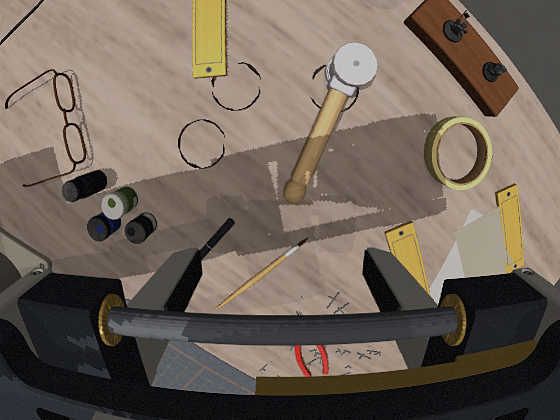

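Call:
jog_arm --rows '[[[0.6,-0.43,0],[0,0,0]],[[0.6,-0.43,0],[0,0,0]],[[0.6,-0.43,0],[0,0,0]],[[0.6,-0.43,0],[0,0,0]],[[0.6,-0.43,0],[0,0,0]]]'

```text
t: 1.25
tool_pos: [0.4336, -0.2716, 0.2185]
orientation: [3.072, 0.655, -0.001]
force: [-0.2, -0.5, 0.1]
opening: 0.0931
gripper_force: 0.0
```

```bash
python3 - <<'E'
from h import *
from plant import robot, imaging
c=imaging.read_camera("wrist"); pickle.dump(c,open("c2.pkl","wb"))
print(robot.read_state()["tool_pos"])
t=pickle.load(open("c0.pkl","rb"))["top"]
for n,cc,fi in(("w",c,1),("top",t,0)):
  for k in blobs(cc,(18,120,90),(35,255,255),800):
    r=cv2.minAreaRect(k);b=cv2.boxPoints(r);w=np.array([onz(cc,p,.008,fi) for p in b])
    print(n,r[0],w[:,:2].round(4).tolist(),w.mean(0).round(4))
cv2.imwrite("pics/w2.png",c["frame"][:,:,::-1])
E
```

```text
[ 0.4331541  -0.27234383  0.21852461]
w (278.3180847167969, 113.1337661743164) [[0.5642, -0.1852], [0.5812, -0.2209], [0.4561, -0.2814], [0.4384, -0.2447]] [ 0.51  -0.233  0.008]
```

View pics/w2.png

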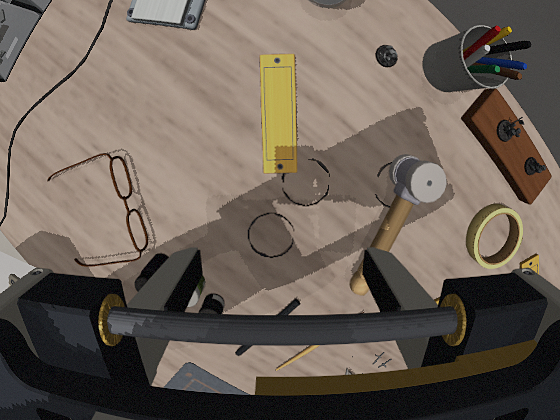

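```bash
python3 - <<'E'
from h import *
d=pickle.load(open("c0.pkl","rb"));t,s=d["top"],d["side"];w1=pickle.load(open("c1.pkl","rb"))[0];w2=pickle.load(open("c2.pkl","rb"))
# plate height
def ctr(c,near):
    ks=blobs(c,(18,120,90),(35,255,255),300)
    return min((cv2.minAreaRect(k)[0] for k in ks),key=lambda p:np.hypot(p[0]-near[0],p[1]-near[1]))
print("plate",tri(ray(t,ctr(t,(236,202))),ray(w2,ctr(w2,(278,113)),1),ray(s,ctr(s,(273,210)))))
for n,c,box in(("top",t,(285,185,320,220)),("side",s,(280,222,312,262)),("w1",w1,(325,35,385,95)),("w2",w2,(390,150,455,215)),("ptop",t,(140,130,172,162)),("pside",s,(280,120,310,160))):
    a=c["frame"][box[1]:box[3],box[0]:box[2]]; h=cv2.cvtColor(a,cv2.COLOR_RGB2HSV)
    for th in(150,185):
        m=((h[...,1]<45)&(h[...,2]>th)).astype(np.uint8)
        cs,_=cv2.findContours(m,0,1); k=max(cs,key=cv2.contourArea)
        if len(k)>4: e=cv2.fitEllipse(cv2.convexHull(k)); print(n,th,np.round(np.array(e[0])+box[:2],1),np.round(e[1],1))
a=cv2.resize(s["frame"][110:190,255:335],(480,480),interpolation=2); b=cv2.resize(t["frame"][115:190,140:190],(320,480),interpolation=2)
cv2.imwrite("pics/stand0.png",np.hstack([a,b])[:,:,::-1])
E
```

```text
plate (array([ 0.50915804, -0.23312278,  0.00601327]), np.float64(0.0016254402652171032))
top 150 [300.3 200.2] [17.1 21.4]
top 185 [300.4 198.2] [15.8 16.3]
side 150 [297.1 232.5] [13.  17.9]
side 185 [297.1 232.2] [12.2 17.3]
w1 150 [355.4  63.2] [41.2 44.7]
w1 185 [355.2  63.3] [40.5 43.4]
w2 150 [428.3 182.2] [34.5 39.2]
ptop 150 [150.2 143.3] [11.7 11.9]
ptop 185 [150.4 143. ] [ 9.6 10.9]
pside 150 [293.6 128.3] [5.5 9. ]
pside 185 [294.  128.5] [3.1 6.4]
```

View pics/stand0.png

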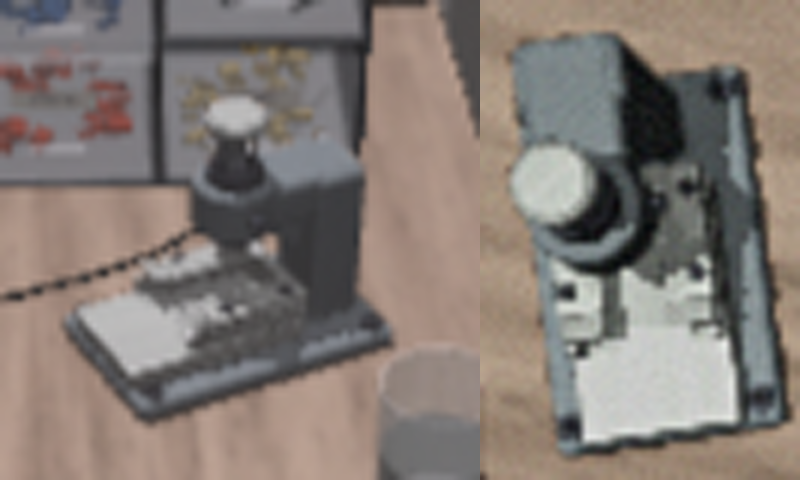

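Call:
jog_arm --rows '[[[0.23,-0.017,0.25],[0,0,-0.015]],[[0.23,-0.017,0.5],[0,0,-0.015]],[[0.23,-0.017,0.7],[0,0,-0.015]],[[0.23,-0.017,0.85],[0,0,-0.015]],[[0.23,-0.017,0.85],[0,0,-0.015]]]'

```text
t: 1.8
tool_pos: [0.4692, -0.2485, 0.0425]
orientation: [-3.058, -0.684, 0.013]
force: [-0.2, 0.5, -0.6]
opening: 0.0931
gripper_force: 0.0
```

```bash
python3 - <<'E'
from h import *
from plant import robot, imaging
c=imaging.read_camera("wrist"); pickle.dump(c,open("c3.pkl","wb"))
s=robot.read_state(); a=np.radians(25.5)
R=np.array([[np.cos(a),np.sin(a),0],[np.sin(a),-np.cos(a),0],[0,0,-1]])
print(s["tool_pos"],delta(s,[.474,-.250,.002],R))
for k in blobs(c,(18,120,90),(35,255,255),800):
    r=cv2.minAreaRect(k);w=np.array([onz(c,p,.008,1) for p in cv2.boxPoints(r)]);print(w[:,:2].round(4).tolist())
cv2.imwrite("pics/w3.png",c["frame"][:,:,::-1])
E
```

```text
[ 0.47139509 -0.24972534  0.04612817] (array([0.012 , 0.0079, 0.2206]), array([-0.0032,  0.0023, -0.0033]))
[[0.5645, -0.1853], [0.5813, -0.2208], [0.4572, -0.2828], [0.438, -0.2421]]
```

Call:
jog_arm --rows '[[[0,0.005,0.15],[0,0,0]],[[0,0.005,0.235],[0,0,0]],[[0,0.005,0.235],[0,0,0]],[[0,0.005,0.235],[0,0,0]]]'

```text
t: 2.25
tool_pos: [0.4759, -0.2519, 0.0041]
orientation: [3.063, 0.687, 0.003]
force: [1.7, 0.0, 0.2]
opening: 0.0928
gripper_force: 0.0
```

Call:
jog_arm --rows '[[[0,0,0],[0,0,0]],[[0,0,0],[0,0,0]],[[0,0,0],[0,0,0]],[[0,0,0],[0,0,0]],[[0,0,0],[0,0,0]]]' --hand 1 --squeeze 55

```text
t: 2.75
tool_pos: [0.4749, -0.2501, 0.0018]
orientation: [3.065, 0.689, 0.0]
force: [-0.2, 0.3, -0.9]
opening: 0.0572
gripper_force: 0.0
```

Call:
jog_arm --rows '[[[0,0,0],[0,0,0]],[[0,0,0],[0,0,0]],[[0,0,0],[0,0,0]],[[0,0,0],[0,0,0]],[[0,0,0],[0,0,0]]]'

```text
t: 3.25
tool_pos: [0.4747, -0.2501, 0.0015]
orientation: [-3.065, -0.689, 0.0]
force: [0.2, 0.7, 0.4]
opening: 0.0391
gripper_force: 55.0
```

Call:
jog_arm --rows '[[[0,0,-0.1],[0,0,0]],[[0,0,-0.2],[0,0,0]],[[0,0,-0.3],[0,0,0]],[[0,0,-0.35],[0,0,0]],[[0,0,-0.35],[0,0,0]]]'

```text
t: 3.75
tool_pos: [0.4759, -0.2508, 0.0732]
orientation: [3.063, 0.689, 0.003]
force: [-0.0, 1.2, -0.8]
opening: 0.0391
gripper_force: 55.0
```

```bash
python3 - <<'E'
from h import *
from plant import robot, imaging
c=imaging.read_camera("wrist"); pickle.dump(c,open("c4.pkl","wb"))
s=robot.read_state(); print(s["tool_pos"],s["force"],s["q"].round(2))
cv2.imwrite("pics/w4.png",c["frame"][:,:,::-1])
E
```

```text
[ 0.47510987 -0.25038698  0.07185579] [ 0.29207611 -0.19462975 -1.40615237] [-0.58  0.08  1.82 -0.    1.24  0.55]
```

View pics/w4.png

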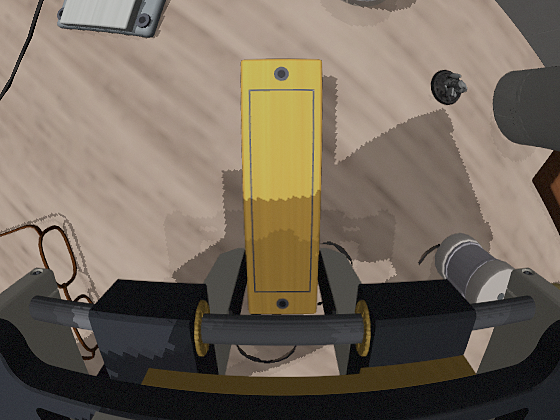

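```bash
python3 - <<'E'
from h import *
d=pickle.load(open("c0.pkl","rb"));t,s=d["top"],d["side"]
print("punch",tri(ray(t,(152.2,143.4)),ray(s,(294.3,129.3))), onz(t,(152.2,143.4),.142),onz(s,(294.3,129.3),.142))
a,b=onz(t,(155.9,184.2),.024),onz(t,(180.6,181.4),.024); m=(a+b)/2
print("bed front",a,b,np.linalg.norm(a-b),m,"yaw",np.degrees(np.arctan2(b[0]-a[0],-(b[1]-a[1]))))
a,b=onz(s,(255+78/6,110+308/6),.024),onz(s,(255+135/6,110+375/6),.024)
print("side front",a,b,np.linalg.norm(a-b),(a+b)/2)
E
```

```text
punch (array([ 0.63562225, -0.04506262,  0.14045002]), np.float64(0.0007129784096199667)) [ 0.63594687 -0.04572327  0.142     ] [ 0.63394576 -0.04744212  0.142     ]
bed front [ 0.55481846 -0.0216984   0.024     ] [ 0.56278191 -0.08673433  0.024     ] 0.06552166685462066 [ 0.55880018 -0.05421637  0.024     ] yaw 6.98094155262536
side front [ 0.55617132 -0.02302279  0.024     ] [ 0.56639577 -0.08947273  0.024     ] 0.06723193613123483 [ 0.56128355 -0.05624776  0.024     ]
```

Call:
jog_arm --rows '[[[0.05,-0.2,0],[0,0,0.05]],[[0.1,-0.42,0],[0,0,0.1]],[[0.15,-0.64,0],[0,0,0.15]],[[0.2,-0.82,0],[0,0,0.2]],[[0.2175,-0.9,0],[0,0,0.208]]]'

```text
t: 4.3
tool_pos: [0.435, -0.0658, 0.0697]
orientation: [-3.135, -0.18, 0.005]
force: [-0.5, -1.2, 0.1]
opening: 0.039
gripper_force: 55.0
```

Call:
jog_arm --rows '[[[0,0,0],[0,0,0]],[[0,0,0],[0,0,0]]]'

```text
t: 4.5
tool_pos: [0.4366, -0.0688, 0.0707]
orientation: [-3.136, -0.184, 0.002]
force: [0.8, -0.6, -1.2]
opening: 0.0395
gripper_force: 55.0
```

```bash
python3 - <<'E'
from h import *
from plant import robot, imaging
c=imaging.read_camera("wrist");t=imaging.read_camera("top"); pickle.dump((c,t),open("c5.pkl","wb"))
s=robot.read_state(); print(s["tool_pos"],s["force"],np.degrees(2*np.arctan2(s["orientation"][1],s["orientation"][0])))
cv2.imwrite("pics/w5.png",c["frame"][:,:,::-1])
E
```

```text
[ 0.43697503 -0.06958568  0.07117864] [ 0.05639212  0.1265837  -0.89377225] 6.609626863213489
```

View pics/w5.png

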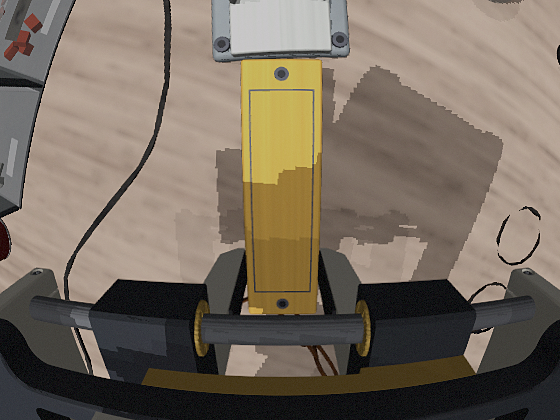

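```bash
python3 - <<'E'
from h import *
c,t=pickle.load(open("c5.pkl","rb"))
hsv=cv2.cvtColor(c["frame"],cv2.COLOR_RGB2HSV)
L=[];Rr=[]
for v in range(4,48,4):
    row=c["frame"][v].astype(int).mean(1); 
    g=np.diff(row); 
    i=max(range(218,242),key=lambda u:g[u]); j=min(range(315,340),key=lambda u:g[u])
    L.append(onz(c,(i+.5,v),.024,1)); Rr.append(onz(c,(j+.5,v),.024,1))
L=np.array(L);Rr=np.array(Rr)
print("width",np.linalg.norm(L-Rr,axis=1).round(4))
for P in(L,Rr):
    q=cv2.fitLine(P[:,:2].astype(np.float32),cv2.DIST_HUBER,0,.001,.001).ravel(); q[:2]*=np.sign(q[0]); print("yaw",np.degrees(np.arctan2(q[1],q[0])),q)
m=(L+Rr)/2; print("mid",m[0],m[-1])
u=np.array([np.cos(np.radians(6.8)),np.sin(np.radians(6.8))]); n=np.array([-u[1],u[0]])
print("lateral bed mid about punch",((m[:,:2]-[.6355,-.0455])@n).round(4))
# plate
P=[]
for v in range(70,170,10):
    y=np.where((hsv[v,200:360,0]>17)&(hsv[v,200:360,0]<36)&(hsv[v,200:360,1]>110))[0]+200
    P.append([onz(c,(y[0],v),.0795,1)[:2],onz(c,(y[-1]+1,v),.0795,1)[:2]])
P=np.array(P);print("plate w",np.linalg.norm(P[:,0]-P[:,1],axis=1).round(4),"lat",((P.mean(1)-[.6355,-.0455])@n).round(4))
k=max(blobs(c,(18,120,90),(35,255,255),800),key=cv2.contourArea); print("front",onz(c,(281,k[:,0,1].min()),.0795,1))
b=[onz(c,p,.012,1) for p in((222,43),(339,40))];print("bolts lat",[((x[:2]-[.6355,-.0455])@n).round(4) for x in b])
print([onz(c,p,.024,1) for p in((230,55),(333,53))])
E
```

```text
width [0.0649 0.0647 0.0646 0.0645 0.0651 0.065  0.0643 0.0649 0.0648 0.0654
 0.0666]
yaw 7.746269 [ 0.99087465  0.13478641  0.57588583 -0.01810707]
yaw 9.036449 [ 0.98758864  0.15706275  0.58379275 -0.08249824]
mid [ 0.59311599 -0.04843121  0.024     ] [ 0.56473911 -0.05310594  0.024     ]
lateral bed mid about punch [0.0021 0.0021 0.0021 0.0021 0.0018 0.0018 0.0015 0.0018 0.0011 0.0015
 0.0008]
plate w [0.0385 0.0385 0.0385 0.0386 0.0387 0.0383 0.0384 0.0386 0.0388 0.039 ] lat [0.0005 0.0005 0.0005 0.0005 0.0005 0.0003 0.0003 0.0003 0.0003 0.0003]
front [ 0.54341298 -0.05578838  0.0795    ]
bolts lat [np.float64(0.0413), np.float64(-0.0389)]
[array([ 0.55337532, -0.02127475,  0.024     ]), array([ 0.56245807, -0.0872084 ,  0.024     ])]
```

Call:
jog_arm --rows '[[[0.15,0.002,0.05],[0,0,-0.01]],[[0.15,0.002,0.12],[0,0,-0.01]],[[0.15,0.002,0.19],[0,0,-0.01]],[[0.15,0.002,0.222],[0,0,-0.01]],[[0.15,0.002,0.222],[0,0,-0.01]]]'

```text
t: 5.1
tool_pos: [0.4652, -0.0659, 0.0256]
orientation: [-3.134, -0.205, 0.005]
force: [-0.6, 0.3, 0.0]
opening: 0.039
gripper_force: 55.0
```

Call:
jog_arm --rows '[[[0,0,0],[0,0,0]],[[0,0,0],[0,0,0]],[[0,0,0],[0,0,0]]]'

```text
t: 5.4
tool_pos: [0.4674, -0.0659, 0.028]
orientation: [3.134, 0.206, 0.002]
force: [0.2, -0.8, -1.6]
opening: 0.0392
gripper_force: 55.0
```

Call:
jog_arm --rows '[[[0.03,0,0.008],[0,0,0]],[[0.08,0,0.008],[0,0,0]],[[0.13,0,0.008],[0,0,0]],[[0.18,0,0.008],[0,0,0]],[[0.225,0,0.008],[0,0,0]]]'

```text
t: 5.9
tool_pos: [0.5127, -0.0597, 0.0257]
orientation: [3.135, 0.207, 0.0]
force: [-0.5, -0.2, -0.2]
opening: 0.0392
gripper_force: 55.0
```

Call:
jog_arm --rows '[[[0.02,0,0],[0,0,0]],[[0.04,0,0],[0,0,0]],[[0.06,0,0],[0,0,0]]]'

```text
t: 6.2
tool_pos: [0.5235, -0.0583, 0.0255]
orientation: [-3.135, -0.206, 0.001]
force: [0.0, 0.2, -0.6]
opening: 0.0387
gripper_force: 55.0
```

```bash
python3 - <<'E'
from h import *
from plant import robot, imaging
c=imaging.read_camera("wrist"); pickle.dump(c,open("c6.pkl","wb"))
s=robot.read_state(); print(s["tool_pos"],s["force"],s["wrist_torque"])
cv2.imwrite("pics/w6.png",c["frame"][:,:,::-1])
E
```

```text
[ 0.52411737 -0.05824737  0.02574486] [0.22894662 0.38920179 0.0532313 ] [0.07080249 0.01033921 0.04139735]
```

View pics/w6.png

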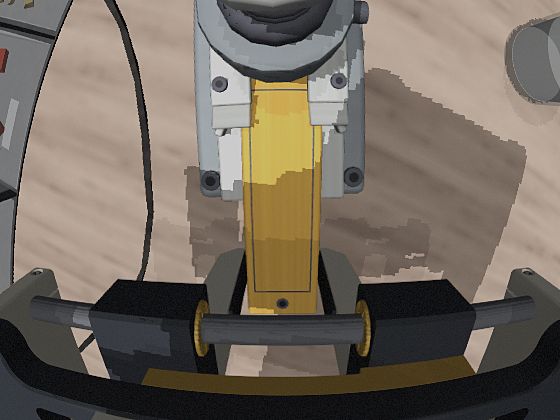

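The plate's front end is between the keepers, around (281,100), with no contact force. I'll keep pushing to the stop.

Call:
jog_arm --rows '[[[0.03,0,0],[0,0,0]],[[0.06,0,0],[0,0,0]],[[0.09,0,0],[0,0,0]],[[0.105,0,0],[0,0,0]]]'

```text
t: 6.65
tool_pos: [0.545, -0.0555, 0.0257]
orientation: [3.135, 0.206, 0.001]
force: [0.0, 0.5, -0.9]
opening: 0.0393
gripper_force: 55.0
```

Call:
jog_arm --rows '[[[0.01,0,0],[0,0,0]],[[0.02,0,0],[0,0,0]],[[0.03,0,0],[0,0,0]]]'

```text
t: 6.95
tool_pos: [0.5501, -0.0547, 0.0255]
orientation: [-3.135, -0.206, 0.001]
force: [-7.4, -0.2, 2.7]
opening: 0.0389
gripper_force: 55.0
```

Call:
jog_arm --rows '[[[0.01,0,0],[0,0,0]],[[0.02,0,0],[0,0,0]],[[0.02,0,0],[0,0,0]]]'

```text
t: 7.25
tool_pos: [0.5502, -0.0547, 0.0254]
orientation: [-3.135, -0.206, 0.014]
force: [-20.6, -2.1, 18.0]
opening: 0.0393
gripper_force: 55.0
```

Call:
jog_arm --rows '[[[-0.01,0,-0.003],[0,0,0]],[[-0.02,0,-0.005],[0,0,0]]]'

```text
t: 7.45
tool_pos: [0.5497, -0.0548, 0.0264]
orientation: [-3.135, -0.206, 0.001]
force: [-1.1, -0.0, -0.4]
opening: 0.0387
gripper_force: 55.0
```

Call:
jog_arm --rows '[[[0,0,0],[0,0,0]],[[0,0,0],[0,0,0]],[[0,0,0],[0,0,0]],[[0,0,0],[0,0,0]]]' --hand -0.3

```text
t: 7.85
tool_pos: [0.5505, -0.0548, 0.0268]
orientation: [3.135, 0.206, 0.001]
force: [0.8, -0.8, 0.1]
opening: 0.0599
gripper_force: 0.0
```

Call:
jog_arm --rows '[[[0,0,-0.1],[0,0,0]],[[0,0,-0.3],[0,0,0]],[[0,0,-0.5],[0,0,0]],[[0,0,-0.5],[0,0,0]]]'

```text
t: 8.25
tool_pos: [0.5546, -0.0555, 0.1338]
orientation: [3.132, 0.206, 0.017]
force: [1.4, -0.4, 0.8]
opening: 0.06
gripper_force: 0.0
```

```bash
python3 - <<'E'
from h import *
from plant import robot, imaging
c=imaging.read_camera("wrist"); pickle.dump(c,open("c7.pkl","wb"))
s=robot.read_state(); print(s["tool_pos"],s["force"],s["orientation"],s["q"].round(2))
k=max(blobs(c,(18,120,90),(35,255,255),800),key=cv2.contourArea); y=k[:,0,1].max(); x=k[k[:,0,1]>=y-2][:,0,0].mean()
E_=onz(c,(x,y),.032,1); print("rear end",(x,y),E_, "dist to punch along",(np.array([.6355,-.0445])-E_[:2])@[.9914,.1305])
cv2.imwrite("pics/w7.png",c["frame"][:,:,::-1])
E
```

```text
[ 0.5530677  -0.05527625  0.13068235] [-0.39870364 -0.81355263 -0.93424332] [3.13292284 0.20614577 0.01132193] [-0.19  0.06  1.72  0.    1.35  1.25]
rear end (np.float64(280.02127659574467), np.int32(250)) [ 0.52032046 -0.05868414  0.032     ] dist to punch along 0.11604002753190752
```

```bash
python3 - <<'E'
from h import *
d=pickle.load(open("c0.pkl","rb"));t,s=d["top"],d["side"];w1=pickle.load(open("c1.pkl","rb"))[0];w2=pickle.load(open("c2.pkl","rb"));w7=pickle.load(open("c7.pkl","rb"));w6=pickle.load(open("c6.pkl","rb"))
print("mallet",tri(ray(w1,(355.3,63.2),1),ray(w2,(429.5,182.6),1),ray(t,(301,198.5))))
for c,p,fi in((w1,(355.3,63.2),1),(w2,(429.5,182.6),1),(t,(301,198.5),0)): print(onz(c,p,.076,fi).round(4))
# handle wood mask: axis on z=.051 (top of handle)
for n,c,fi in(("w1",w1,1),("w2",w2,1),("top",t,0)):
    h=cv2.cvtColor(c["frame"],cv2.COLOR_RGB2HSV); m=cv2.inRange(h,np.array((12,95,110)),np.array((24,200,255)))
    hp=proj(c,np.array([.515,-.395,.05]),fi); cs,_=cv2.findContours(cv2.morphologyEx(m,2,np.ones((3,3))),0,1)
    for k in cs:
        if cv2.contourArea(k)>150:
            q=np.array([onz(c,p,.04,fi) for p in k[:,0].astype(float)]); r=cv2.minAreaRect((q[:,:2]*1000).astype(np.float32))
            if .2<q[:,0].mean()<.55: print(n,np.round(r[0],1),np.round(r[1],1),round(r[2],1))
# punch in w7
p=proj(w7,np.array([.636,-.0445,.142]),1); print("pred",p)
h=cv2.cvtColor(w7["frame"],cv2.COLOR_RGB2HSV); x0,y0=int(p[0])-80,max(int(p[1])-80,0); a=h[y0:y0+160,x0:x0+160]
for th in(150,180,205):
    m=((a[...,1]<50)&(a[...,2]>th)).astype(np.uint8); cs,_=cv2.findContours(m,0,1)
    for k in cs:
        if cv2.contourArea(k)>400: (x,y),r=cv2.minEnclosingCircle(k); print(th,(x+x0,y+y0),r,cv2.contourArea(k)/np.pi/r/r,onz(w7,(x+x0,y+y0),.142,1))
E
```

```text
mallet (array([ 0.51341307, -0.40337179,  0.07525983]), np.float64(0.0008273082808063494))
[ 0.5127 -0.4026  0.076 ]
[ 0.5135 -0.4033  0.076 ]
[ 0.5137 -0.4037  0.076 ]
w1 [ 248.3 -406.8] [  7.1 101.5] 64.6
w1 [ 347.1 -571.4] [97.  36.5] 46.7
w1 [ 444.9 -701.2] [128.2  36.6] 46.0
w1 [ 472.8 -540.4] [58.3 15.6] 35.8
w1 [ 421.  -405.5] [129.1  19.4] 1.2
w1 [ 502.1 -244.1] [54.  25.6] 25.8
w2 [ 363.7 -407. ] [26.1 19.6] 50.9
w2 [ 451.1 -406.6] [65.3 19.6] 0.9
w2 [ 468.  -259.9] [29.1 23.4] 24.5
top [ 324.6 -602.8] [118.   37.6] 46.7
top [ 421.8 -405.5] [126.4  20.6] 0.2
top [ 445.4 -723. ] [136.4  39.3] 46.2
pred [281.33913191 110.98622271]
150 (211.6875, 159.859375) 24.142745971679688 0.4456223417035675 [ 0.60821785 -0.01333846  0.142     ]
150 (234.0, 112.5) 75.60598754882812 0.25940828725671006 [ 0.6326252  -0.02187758  0.142     ]
150 (335.0, 73.14516067504883) 49.86496353149414 0.23964311724227755 [ 0.65845294 -0.06765966  0.142     ]
150 (274.0, 57.5) 35.85048294067383 0.5614506986771938 [ 0.66181875 -0.03755757  0.142     ]
150 (219.5, 83.5) 56.608402252197266 0.20551750712381506 [ 0.64621307 -0.01299131  0.142     ]
180 (274.5, 110.0) 27.409038543701172 0.9304538985604467 [ 0.63605681 -0.04118334  0.142     ]
```

Call:
jog_arm --rows '[[[-0.06,0.16,-0.05],[0,0,0.02]],[[-0.12,0.35,-0.1],[0,0,0.04]],[[-0.2,0.55,-0.1],[0,0,0.06]],[[-0.27,0.72,-0.1],[0,0,0.072]],[[-0.315,0.838,-0.1],[0,0,0.072]]]'

```text
t: 8.8
tool_pos: [0.5082, -0.2311, 0.1451]
orientation: [-3.141, -0.025, 0.003]
force: [-0.0, 0.1, -0.2]
opening: 0.0608
gripper_force: 0.0
```

Call:
jog_arm --rows '[[[-0.05,0.2,0],[0,0,0]],[[-0.1,0.4,0],[0,0,0]],[[-0.15,0.6,0],[0,0,0]],[[-0.2,0.78,0],[0,0,0]],[[-0.218,0.869,0],[0,0,0]]]'

```text
t: 9.3
tool_pos: [0.4674, -0.4061, 0.1448]
orientation: [-3.14, -0.025, 0.003]
force: [0.0, 0.3, 0.2]
opening: 0.06
gripper_force: 0.0
```

Call:
jog_arm --rows '[[[0,0,0],[0,0,0]],[[0,0,0],[0,0,0]]]'

```text
t: 9.5
tool_pos: [0.4691, -0.4028, 0.1455]
orientation: [-3.14, -0.028, 0.001]
force: [0.5, 0.3, -0.1]
opening: 0.0605
gripper_force: 0.0
```

```bash
python3 - <<'E'
from h import *
from plant import robot, imaging
c=imaging.read_camera("wrist");t=imaging.read_camera("top"); pickle.dump((c,t),open("c8.pkl","wb"))
s=robot.read_state(); a=np.radians(1.)
R=np.array([[np.cos(a),np.sin(a),0],[np.sin(a),-np.cos(a),0],[0,0,-1]])
print(s["tool_pos"],s["orientation"],s["force"],delta(s,[.4725,-.404,.019],R))
p=proj(c,np.array([.5133,-.4033,.076]),1); print("pred",p)
h=cv2.cvtColor(c["frame"],cv2.COLOR_RGB2HSV); m=((h[...,1]<50)&(h[...,2]>180)).astype(np.uint8)
cs,_=cv2.findContours(m,0,1)
for k in cs:
    if cv2.contourArea(k)>800: (x,y),r=cv2.minEnclosingCircle(k); print((x,y),r,cv2.contourArea(k)/np.pi/r/r,onz(c,(x,y),.076,1))
m=cv2.inRange(h,np.array((12,95,110)),np.array((24,200,255)));cs,_=cv2.findContours(cv2.morphologyEx(m,2,np.ones((3,3))),0,1)
for k in cs:
    if cv2.contourArea(k)>300:
        q=np.array([onz(c,p,.04,1) for p in k[:,0].astype(float)]); r=cv2.minAreaRect((q[:,:2]*1000).astype(np.float32)); print("wood",r)
tt=[k for k in blobs(t,(18,120,90),(35,255,255),100)]
for k in tt: r=cv2.minAreaRect(k); print("yellow top",r[0],onz(t,r[0],.032),r[1])
E
```

```text
[ 0.46969395 -0.40214437  0.14604619] [-3.14027000e+00 -3.06549055e-02  7.33234031e-04] [ 0.21597361 -0.28817042  0.1802582 ] (array([0.0141, 0.0103, 0.6352]), array([-0.0007,  0.0003,  0.0013]))
pred [283.83886635 165.88907628]
(283.26788330078125, 165.27587890625) 28.27724266052246 0.8228420669540752 [ 0.51374534 -0.40287583  0.076     ]
(96.5, 58.5) 56.48461151123047 0.10874676164106128 [ 0.60289643 -0.25283437  0.076     ]
wood ((421.5295715332031, -404.82720947265625), (119.21107482910156, 18.91766357421875), 1.1344103813171387)
wood ((457.5923767089844, -696.9896850585938), (123.5191650390625, 35.586029052734375), 45.80802536010742)
wood ((512.791015625, -544.6055297851562), (31.452299118041992, 78.46446228027344), 59.95297622680664)
yellow top (375.2569274902344, 271.4926452636719) [ 0.33004361 -0.59822853  0.032     ] (53.71819305419922, 15.226884841918945)
yellow top (423.0203552246094, 226.95701599121094) [ 0.44600754 -0.72484531  0.032     ] (52.614891052246094, 14.830841064453125)
yellow top (166.62869262695312, 175.7871551513672) [ 0.57622634 -0.05155605  0.032     ] (43.28411865234375, 15.224069595336914)
```

Call:
jog_arm --rows '[[[0.014,0.009,0.2],[0,0,0]],[[0.014,0.009,0.4],[0,0,0]],[[0.014,0.009,0.55],[0,0,0]],[[0.014,0.009,0.63],[0,0,0]],[[0.014,0.009,0.633],[0,0,0]]]'

```text
t: 10.1
tool_pos: [0.4711, -0.4029, 0.0174]
orientation: [-3.138, -0.031, 0.005]
force: [-0.3, -0.0, -0.3]
opening: 0.0605
gripper_force: 0.0
```

Call:
jog_arm --rows '[[[0,0,0],[0,0,0]],[[0,0,0],[0,0,0]],[[0,0,0],[0,0,0]],[[0,0,0],[0,0,0]],[[0,0,0],[0,0,0]]]' --hand 1 --squeeze 60

```text
t: 10.6
tool_pos: [0.4724, -0.4059, 0.0209]
orientation: [3.141, 0.028, 0.001]
force: [0.4, 0.3, 0.9]
opening: 0.0252
gripper_force: 0.0
```

Call:
jog_arm --rows '[[[0,0,0],[0,0,0]],[[0,0,0],[0,0,0]],[[0,0,0],[0,0,0]]]'

```text
t: 10.9
tool_pos: [0.4722, -0.4057, 0.0205]
orientation: [3.141, 0.029, 0.0]
force: [-2.4, 2.0, 5.7]
opening: 0.0192
gripper_force: 59.6
```

Call:
jog_arm --rows '[[[0,0,-0.1],[0,0,0]],[[0,0,-0.3],[0,0,0]],[[0,0,-0.55],[0,0,0]],[[0,0,-0.8],[0,0,0]],[[0,0,-0.92],[0,0,0]]]'

```text
t: 11.4
tool_pos: [0.4732, -0.4067, 0.209]
orientation: [3.137, 0.029, 0.006]
force: [0.2, -0.6, -2.4]
opening: 0.0194
gripper_force: 59.6
```

Call:
jog_arm --rows '[[[0.03,-0.1,0],[0,0,0]],[[0.1,-0.28,0],[0,0,0]],[[0.18,-0.48,0],[0,0,0]],[[0.25,-0.7,0],[0,0,0]],[[0.3225,-0.895,0],[0,0,0]]]'

```text
t: 11.9
tool_pos: [0.5324, -0.2221, 0.2012]
orientation: [-3.139, -0.029, 0.005]
force: [0.6, 0.4, -4.1]
opening: 0.0197
gripper_force: 59.6
```

Call:
jog_arm --rows '[[[0.07,-0.2,0],[0,0,0]],[[0.14,-0.42,0],[0,0,0]],[[0.22,-0.62,0],[0,0,0]],[[0.28,-0.8,0],[0,0,0]],[[0.3225,-0.895,0],[0,0,0]]]'

```text
t: 12.4
tool_pos: [0.5934, -0.0409, 0.2012]
orientation: [-3.14, -0.033, 0.006]
force: [-0.6, 0.5, -3.4]
opening: 0.0196
gripper_force: 59.6
```

Call:
jog_arm --rows '[[[0,0,0],[0,0,0]],[[0,0,0],[0,0,0]],[[0,0,0],[0,0,0]]]'

```text
t: 12.7
tool_pos: [0.5936, -0.0458, 0.2027]
orientation: [3.141, 0.028, -0.004]
force: [0.2, 0.1, -3.2]
opening: 0.0196
gripper_force: 59.6
```

```bash
python3 - <<'E'
from h import *
from plant import robot, imaging
c=imaging.read_camera("wrist"); t=imaging.read_camera("top");s_=imaging.read_camera("side"); pickle.dump((c,t,s_),open("c9.pkl","wb"))
s=robot.read_state(); print(s["tool_pos"],s["orientation"],s["force"],s["wrist_torque"])
a=cv2.resize(s_["frame"][60:200,220:360],(400,400)); b=cv2.resize(c["frame"],(400,300))
cv2.imwrite("pics/m9.png",np.hstack([a,np.vstack([b,np.zeros((100,400,3),np.uint8)])])[:,:,::-1])
E
```

```text
[ 0.59413836 -0.04622459  0.20372802] [ 3.14140474e+00  2.62323653e-02 -7.88799101e-04] [-0.32507277 -0.19177266 -3.31457762] [0.00735886 0.05822549 0.01995094]
```

View pics/m9.png

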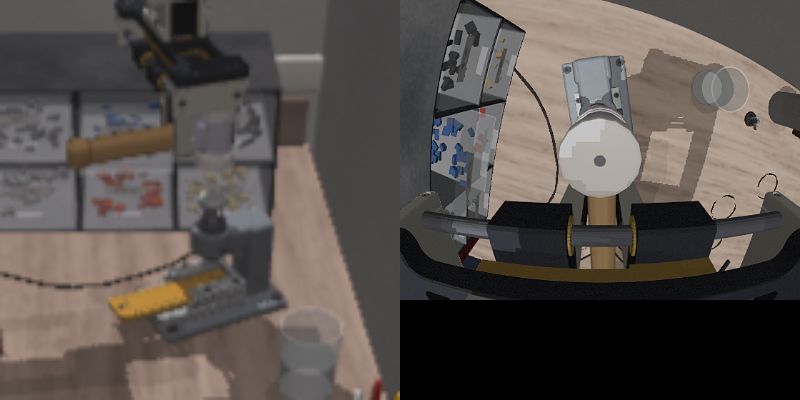

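The mallet is upright in the gripper, with its head over the punch. The side crop shows the punch below it at about (212,190). The glass and figure are clear. Now the blow.

Call:
jog_arm --rows '[[[0.005,0,-0.1],[0,0,0]],[[0.005,0,-0.1],[0,0,0]],[[0.005,0,0.15],[0,0,0]],[[0.005,0,0.325],[0,0,0]]]'

```text
t: 13.25
tool_pos: [0.5966, -0.046, 0.1392]
orientation: [3.141, 0.027, 0.006]
force: [-18.0, 2.2, 44.7]
opening: 0.0194
gripper_force: 60.0
```

Call:
jog_arm --rows '[[[0,0,-0.2],[0,0,0]],[[0,0,-0.4],[0,0,0]],[[0,0,-0.4],[0,0,0]],[[0,0,-0.4],[0,0,0]]]'

```text
t: 13.65
tool_pos: [0.5964, -0.0458, 0.2201]
orientation: [3.141, 0.028, 0.005]
force: [-0.3, -0.4, -4.9]
opening: 0.0197
gripper_force: 60.0
```

```bash
python3 - <<'E'
from h import *
from plant import robot, imaging
c=imaging.read_camera("wrist"); s_=imaging.read_camera("side"); pickle.dump((c,s_),open("c10.pkl","wb"))
s=robot.read_state(); print(s["tool_pos"],s["orientation"],s["force"])
o9=pickle.load(open("c9.pkl","rb"))
for cc in(o9[0],c):
    h=cv2.cvtColor(cc["frame"],cv2.COLOR_RGB2HSV); m=((h[...,1]<40)&(h[...,2]>185)).astype(np.uint8)
    cs,_=cv2.findContours(m,0,1); k=max(cs,key=cv2.contourArea); print("head ell",cv2.fitEllipse(cv2.convexHull(k)))
for cc in(o9[2],s_):
    h=cv2.cvtColor(cc["frame"],cv2.COLOR_RGB2HSV); m=cv2.inRange(h,np.array((8,95,60)),np.array((20,220,255)))[85:130,235:285]
    cs,_=cv2.findContours(m,0,1); k=max(cs,key=cv2.contourArea); print("handle side",cv2.minAreaRect(k))
E
```

```text
[ 0.59473248 -0.04534057  0.21728284] [-3.14115574 -0.02802603  0.00327872] [-0.25525959  0.06623753 -3.95071574]
head ell ((255.54443359375, 193.73175048828125), (38.339393615722656, 78.32767486572266), 52.869998931884766)
head ell ((260.0139465332031, 215.33290100097656), (10.709064483642578, 28.169296264648438), 77.8301010131836)
handle side ((26.755834579467773, 25.68851089477539), (10.03696060180664, 36.402706146240234), 81.38435363769531)
handle side ((27.275800704956055, 21.8825626373291), (9.485145568847656, 39.730228424072266), 72.6459732055664)
```

Call:
jog_arm --rows '[[[-0.04,0.1,0],[0,0,0]],[[-0.1,0.28,0],[0,0,0]],[[-0.18,0.48,0],[0,0,0]],[[-0.25,0.7,0],[0,0,0]],[[-0.3225,0.895,0],[0,0,0]]]'

```text
t: 14.25
tool_pos: [0.5325, -0.2266, 0.2166]
orientation: [-3.14, -0.029, 0.005]
force: [-0.1, -0.4, -4.5]
opening: 0.0195
gripper_force: 60.0
```

Call:
jog_arm --rows '[[[-0.07,0.2,0],[0,0,0]],[[-0.14,0.42,0],[0,0,0]],[[-0.22,0.62,0],[0,0,0]],[[-0.28,0.8,0],[0,0,0]],[[-0.3225,0.895,0],[0,0,0]]]'

```text
t: 14.75
tool_pos: [0.4706, -0.4078, 0.2163]
orientation: [-3.14, -0.025, 0.005]
force: [0.8, -0.1, -3.7]
opening: 0.0197
gripper_force: 60.0
```

Call:
jog_arm --rows '[[[0,0,0],[0,0,0]],[[0,0,0],[0,0,0]]]'

```text
t: 14.95
tool_pos: [0.4721, -0.4051, 0.2168]
orientation: [-3.139, -0.027, 0.003]
force: [0.6, 0.4, -4.2]
opening: 0.0199
gripper_force: 60.0
```

```bash
python3 - <<'E'
from h import *
from plant import robot, imaging
s_=imaging.read_camera("side");t=imaging.read_camera("top"); pickle.dump((s_,t),open("c11.pkl","wb"))
s=robot.read_state(); print(s["tool_pos"],s["orientation"])
o9=pickle.load(open("c9.pkl","rb"))[2];o10=pickle.load(open("c10.pkl","rb"))[1]
g=lambda c,G,th:np.degrees(np.arctan2(*(lambda a,b:(b-a)[::-1])(*[proj(c,G+r*np.array([np.cos(th),.018,np.sin(th)])) for r in(-.115,-.02)])))
for c,G in((o9,np.array([.594,-.046,.2227])),(o10,np.array([.595,-.0455,.2363]))):
    print([round(g(c,G,np.radians(a)),1) for a in(0,5,10,15)])
R=np.array([[1,.0185,0],[.0185,-1,0],[0,0,-1]])
for al in(8,10,12):
    T=Rot.from_rotvec([0,np.radians(al),0]).as_matrix()
    # grasp point stays 19 mm behind TCP; target grasp point z for face on desk .0395
    G=np.array([.472,-.405,.0395]); tcp=G+.019*(T@R)[:,2]; print(al,tcp,delta(s,tcp,T@R),"above",delta(s,tcp+[0,0,.06],T@R))
k=[k for k in blobs(t,(18,120,90),(35,255,255),100)]
for q in k: print("yellow",np.round(cv2.minAreaRect(q)[0],1),np.round(cv2.minAreaRect(q)[1],1))
E
```

```text
[ 0.47308342 -0.40428547  0.21776093] [-3.13969712e+00 -2.96327961e-02  1.77198137e-03]
[np.float64(-9.5), np.float64(-14.1), np.float64(-18.6), np.float64(-23.0)]
[np.float64(-9.3), np.float64(-14.0), np.float64(-18.5), np.float64(-23.0)]
8 [ 0.46935571 -0.405       0.02068491] (array([-0.0176,  0.005 ,  0.9854]), array([ 0.0005, -0.0882,  0.0003])) above (array([-0.0179,  0.0044,  0.6854]), array([ 0.0005, -0.0882,  0.0003]))
10 [ 0.46870068 -0.405       0.02078865] (array([-0.0209,  0.0049,  0.9849]), array([ 0.001 , -0.1104,  0.0003])) above (array([-0.0212,  0.0044,  0.6849]), array([ 0.001 , -0.1104,  0.0003]))
12 [ 0.46804968 -0.405       0.0209152 ] (array([-0.0241,  0.0048,  0.9842]), array([ 0.0014, -0.1326,  0.0004])) above (array([-0.0245,  0.0043,  0.6842]), array([ 0.0014, -0.1326,  0.0004]))
yellow [375.1 271.4] [53.4 15.2]
yellow [423.1 226.9] [52.7 14.6]
yellow [167. 175.] [44.  15.5]
```

Call:
jog_arm --rows '[[[-0.02,0.004,0.1],[0,-0.03,0]],[[-0.02,0.004,0.3],[0,-0.07,0]],[[-0.02,0.004,0.5],[0,-0.105,0]],[[-0.02,0.004,0.7],[0,-0.105,0]],[[-0.02,0.004,0.8],[0,-0.105,0]]]'

```text
t: 15.55
tool_pos: [0.4682, -0.4027, 0.0538]
orientation: [-3.127, -0.033, 0.266]
force: [0.2, -1.0, -3.5]
opening: 0.0197
gripper_force: 60.0
```

Call:
jog_arm --rows '[[[0,0,0],[0,0,0]],[[0,0,0],[0,0,0]],[[0,0,0],[0,0,0]]]'

```text
t: 15.85
tool_pos: [0.4706, -0.4071, 0.0616]
orientation: [3.127, 0.029, -0.254]
force: [0.4, -0.2, -4.0]
opening: 0.0195
gripper_force: 60.0
```

```bash
python3 - <<'E'
from h import *
from plant import robot, imaging
s=robot.read_state(); print(s["tool_pos"],delta(s,[.4688,-.405,.024]),delta(s,[.4688,-.405,.0205]),s["force"])
E
```

```text
[ 0.47064479 -0.40710297  0.06160247] (array([ 0.0214, -0.0112,  0.187 ]), array([0., 0., 0.])) (array([ 0.0242, -0.0112,  0.2042]), array([0., 0., 0.])) [ 0.42180687 -0.20814558 -3.96261594]
```

Call:
jog_arm --rows '[[[0.01,0,0.08],[0,0,0]],[[0.02,0,0.15],[0,0,0]],[[0.025,0,0.18],[0,0,0]],[[0.025,0,0.18],[0,0,0]]]'

```text
t: 16.25
tool_pos: [0.4667, -0.4053, 0.0204]
orientation: [-3.129, -0.029, 0.263]
force: [0.0, 1.0, -4.3]
opening: 0.0196
gripper_force: 60.0
```

Call:
jog_arm --rows '[[[0,0,0],[0,0,0]],[[0.002,0,0.012],[0,0,0]],[[0.002,0,0.012],[0,0,0]]]'

```text
t: 16.55
tool_pos: [0.4683, -0.4066, 0.0205]
orientation: [3.129, 0.028, -0.258]
force: [0.4, 0.1, -4.0]
opening: 0.0193
gripper_force: 60.0
```

Call:
jog_arm --rows '[[[0.002,0,0.012],[0,0,0]],[[0.002,0,0.012],[0,0,0]]]'

```text
t: 16.75
tool_pos: [0.4681, -0.4063, 0.0177]
orientation: [3.129, 0.029, -0.259]
force: [-0.5, -0.8, -3.5]
opening: 0.0196
gripper_force: 60.0
```

Call:
jog_arm --rows '[[[0.001,0,0.006],[0,0,0]],[[0.001,0,0.006],[0,0,0]]]'

```text
t: 16.95
tool_pos: [0.4681, -0.4063, 0.0165]
orientation: [3.129, 0.029, -0.259]
force: [-0.1, -0.3, -4.4]
opening: 0.0198
gripper_force: 60.0
```

Call:
jog_arm --rows '[[[0.002,0,0.012],[0,0,0]],[[0.002,0,0.012],[0,0,0]]]'

```text
t: 17.15
tool_pos: [0.4684, -0.4066, 0.0148]
orientation: [3.129, 0.029, -0.258]
force: [-0.9, -0.0, 1.3]
opening: 0.0197
gripper_force: 60.0
```

Call:
jog_arm --rows '[[[0.002,0,0.012],[0,0,0]],[[0.002,0,0.012],[0,0,0]]]'

```text
t: 17.35
tool_pos: [0.4683, -0.4067, 0.0146]
orientation: [3.129, 0.028, -0.259]
force: [-7.9, 7.6, 18.9]
opening: 0.0198
gripper_force: 60.0
```

Call:
jog_arm --rows '[[[-0.002,0,-0.01],[0,0,0]],[[-0.002,0,-0.01],[0,0,0]]]'

```text
t: 17.55
tool_pos: [0.4684, -0.4068, 0.0147]
orientation: [3.129, 0.028, -0.257]
force: [-1.8, 2.1, 5.9]
opening: 0.0195
gripper_force: 60.0
```

Call:
jog_arm --rows '[[[0,0,0],[0,0,0]],[[0,0,0],[0,0,0]],[[0,0,0],[0,0,0]],[[0,0,0],[0,0,0]],[[0,0,0],[0,0,0]]]' --hand -0.2

```text
t: 18.05
tool_pos: [0.468, -0.4063, 0.0136]
orientation: [3.129, 0.029, -0.259]
force: [-0.1, -1.0, 0.1]
opening: 0.0537
gripper_force: 0.0
```

Call:
jog_arm --rows '[[[-0.01,0,-0.1],[0,0,0]],[[-0.04,0,-0.3],[0,0,0]],[[-0.08,0,-0.55],[0,0,0]],[[-0.12,0,-0.75],[0,0,0]],[[-0.12,0,-0.75],[0,0,0]]]'

```text
t: 18.55
tool_pos: [0.4721, -0.4093, 0.1743]
orientation: [3.122, 0.027, -0.243]
force: [0.3, -1.1, 1.4]
opening: 0.0556
gripper_force: 0.0
```

```bash
python3 - <<'E'
from h import *
from plant import robot, imaging
s_=imaging.read_camera("side");t=imaging.read_camera("top");w=imaging.read_camera("wrist"); pickle.dump((s_,t,w),open("c12.pkl","wb"))
s=robot.read_state(); print(s["tool_pos"],s["force"],s["t"])
o=pickle.load(open("c0.pkl","rb"))
h=cv2.cvtColor(w["frame"],cv2.COLOR_RGB2HSV)
p=proj(w,np.array([.5133,-.4033,.076]),1); print("pred head",p)
m=((h[...,1]<50)&(h[...,2]>180)).astype(np.uint8);cs,_=cv2.findContours(m,0,1)
for k in cs:
    if cv2.contourArea(k)>800: (x,y),r=cv2.minEnclosingCircle(k); print((x,y),r,onz(w,(x,y),.076,1))
# glass + figure unchanged: diff in top and side
for n,a,boxes in(("top",t,{"cup":(212,116,250,156),"fig":(262,150,277,166)}),("side",s_,{"cup":(315,165,342,205),"fig":(318,208,333,226),"punch":(284,122,304,145),"mallet":(235,222,312,265)})):
    for b,(x0,y0,x1,y1) in boxes.items(): print(n,b,np.abs(a["frame"][y0:y1,x0:x1].astype(int)-o[n]["frame"][y0:y1,x0:x1]).mean().round(2))
for q in blobs(t,(18,120,90),(35,255,255),100): print("yellow",np.round(cv2.minAreaRect(q)[0],1),np.round(cv2.minAreaRect(q)[1],1))
def pk(img,near):
    return min((cv2.minAreaRect(k) for k in blobs(img,(18,120,90),(35,255,255),60)),key=lambda r:np.hypot(r[0][0]-near[0],r[0][1]-near[1]))
print(pk(s_,(275,165)),pk(pickle.load(open("c9.pkl","rb"))[2],(275,165)))
E
```

```text
[ 0.46893953 -0.40631397  0.16537298] [ 0.25628285  0.1798201  -0.60997986] 18.7
pred head [277.64449982 146.01067163]
(484.5, 263.0) 33.109764099121094 [ 0.40119778 -0.62295138  0.076     ]
(68.68974304199219, 233.7974395751953) 70.95803833007812 [ 0.42956934 -0.19302667  0.076     ]
(85.0, 173.0) 89.8110122680664 [ 0.49311508 -0.23153468  0.076     ]
(526.5, 94.5) 49.62368392944336 [ 0.57727442 -0.62346978  0.076     ]
(134.5, 81.5) 117.0919418334961 [ 0.56763672 -0.29147975  0.076     ]
(112.5, 30.5) 102.23756408691406 [ 0.61136334 -0.27348439  0.076     ]
top cup 14.27
top fig 60.11
side cup 13.58
side fig 4.47
side punch 48.99
side mallet 32.22
yellow [375.2 271.5] [53.7 15.2]
yellow [423. 227.] [52.6 14.9]
yellow [166.6 176. ] [42.  15.2]
((246.07887268066406, 340.5456237792969), (18.720537185668945, 64.45148468017578), 30.068584442138672) ((276.2635192871094, 163.86306762695312), (8.502866744995117, 35.87952423095703), 75.0685806274414)
```

Call:
jog_arm --rows '[[[-0.2,0.1,-0.1],[0,0.03,0]],[[-0.4,0.2,-0.2],[0,0.07,0]],[[-0.55,0.3,-0.3],[0,0.105,0]],[[-0.6,0.4,-0.4],[0,0.105,0]],[[-0.6,0.4,-0.4],[0,0.105,0]]]'

```text
t: 19.2
tool_pos: [0.3634, -0.4911, 0.2659]
orientation: [3.139, 0.022, 0.002]
force: [0.9, 0.6, 0.4]
opening: 0.0558
gripper_force: 0.0
```

```bash
python3 - <<'E'
from h import *
from plant import robot, imaging
s_=imaging.read_camera("side");t=imaging.read_camera("top");w=imaging.read_camera("wrist"); pickle.dump((s_,t,w),open("c13.pkl","wb"))
s=robot.read_state(); print(s["tool_pos"],s["force"],s["t"])
o=pickle.load(open("c0.pkl","rb"))
# template shift of objects between first and present pictures
for n,a,boxes in(("top",t,{"cup":(214,118,248,152),"fig":(263,151,277,165),"mallet":(290,188,312,260),"punch":(144,136,160,152)}),("side",s_,{"cup":(316,167,342,203),"fig":(318,208,333,226),"punch":(285,122,303,140),"mallet":(236,224,310,262)})):
    for b,(x0,y0,x1,y1) in boxes.items():
        T=o[n]["frame"][y0:y1,x0:x1]; S=a["frame"][y0-15:y1+15,x0-15:x1+15]
        r=cv2.matchTemplate(S,T,cv2.TM_CCOEFF_NORMED); _,v,_,l=cv2.minMaxLoc(r); print(n,b,round(v,3),l[0]-15,l[1]-15)
# head of mallet in wrist
p=proj(w,np.array([.5133,-.4033,.076]),1); x,y=p.astype(int); print("pred",p)
h=cv2.cvtColor(w["frame"],cv2.COLOR_RGB2HSV);a=h[max(y-50,0):y+50,x-50:x+50]
for th in(110,150,190):
    m=((a[...,1]<45)&(a[...,2]>th)).astype(np.uint8);cs,_=cv2.findContours(m,0,1);k=max(cs,key=cv2.contourArea);c,r=cv2.minEnclosingCircle(k); c=np.array(c)+[x-50,max(y-50,0)];print(th,c,r,cv2.contourArea(k)/np.pi/r/r,onz(w,c,.076,1))
for n,a,near in(("side",s_,(276,164)),("side0",pickle.load(open("c9.pkl","rb"))[2],(276,164)),("top",t,(167,175)),("top8",pickle.load(open("c8.pkl","rb"))[1],(167,175))):
    print(n,min((cv2.minAreaRect(k) for k in blobs(a,(18,110,60),(35,255,255),60)),key=lambda r:np.hypot(r[0][0]-near[0],r[0][1]-near[1])))
E
```

```text
[ 0.36524551 -0.48698407  0.26153892] [ 0.72965742  0.2981961  -1.28399898] 19.35
top cup 0.988 0 0
top fig 0.997 0 0
top mallet 0.754 1 1
top punch 0.997 0 0
side cup 1.0 0 0
side fig 1.0 0 0
side punch 1.0 0 0
side mallet 0.913 0 1
pred [206.41978153  56.5526552 ]
110 [189.5  62. ] 40.63567352294922 0.29946526791539485 [ 0.508288   -0.38423108  0.076     ]
150 [191.26383591  51.28966904] 37.34410095214844 0.3122426383254366 [ 0.5205207  -0.38593517  0.076     ]
190 [208.6546402   59.20446777] 18.8346004486084 0.8946073507253982 [ 0.51012891 -0.40587322  0.076     ]
side ((277.96923828125, 163.5538330078125), (8.77057933807373, 39.29219436645508), 74.74488067626953)
side0 ((276.2879638671875, 163.83668518066406), (8.725192070007324, 35.864280700683594), 74.47589111328125)
top ((166.7772216796875, 174.77227783203125), (45.274192810058594, 15.920595169067383), 84.2894058227539)
top8 ((166.9713134765625, 175.68443298339844), (43.366615295410156, 15.753219604492188), 84.80557250976562)
```

```bash
python3 -c "
from plant import robot
print(robot.close_job())"
```

```text
the job is handed in; nothing more can be done
None
```

I handed in the job at about 19.4 s: the plate is home against the stop, the punch was driven fully down with the mallet's face, the mallet stands back on the desk clear of the stand, and the glass and figure are unmoved. I did not look for the mark itself in the pictures, and the mallet turned about 9° in the grip during the blow.

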